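# Turntable back one notch

## Task

The small welding turntable on the bench has been indexed one notch too far. Using only a fingertip, tip the pawl up out of the teeth by its upright thumb tab until it stays up by itself, then push the turntable back by exactly one notch (counter-clockwise seen from above) by one of its posts, and finally push the pawl over again so that it drops fully down into the notch. Grasp and lift nothing, let the bracket ride along in the middle of the turntable, and leave the things around it where they are.

Things in the scene. Friction and masses are not known exactly. Their poses are not given: they have to be found in the camera images.
- stand: the turntable's fixed grey base, bolted down: a round plate 216 mm across and 10 mm thick on feet 25 mm high, with a 90 mm wide tongue reaching 170 mm from the centre. Origin: on the bench under the turntable's axis, z up; its own -x axis points from the centre along the tongue to the pawl.
- wheel (a joint): turning angle of the dark steel turntable disc, rad; vertical axis, grows counter-clockwise seen from above = backward. Starts within 0.07 of 0; one notch is 0.785 (45 degrees). Stops at -1.7 and 1.7. Backward turning is blocked while the pawl is down; with it up the disc needs 2 to 4 N at a post and stays where it is left.
- pawl (a joint): angle of the pawl on its pivot, rad: 0 = fully down, 1.4 = tipped right up against its stop (nose arm nearly upright, thumb tab nearly level, pointing away from the disc). A free-swinging dark steel bell crank: past about 0.8 it tips over and stays up, below about 0.7 it falls shut, by itself. 1 to 2 N moves it.
- pawl_pivot (a point): centre of the pawl's hinge pin, 124 mm from the disc's axis, 81 mm above the bench; the pin lies level along the base's y axis between two fixed ears (42 mm over the outsides, tops 15 mm above the pin). Pawl down: its nose arm (16 mm wide, 10 mm thick) lies level from the pin 46 mm toward the disc's axis; its thumb tab stands upright over the pin.
- tab_top (a point): top centre of the pawl's thumb tab, a plate 24 mm wide and 6 mm thick, 52 mm from the pin. Pushing the tab away from the turntable's axis lifts the nose.
- nose_top (a point): upper face of the pawl's nose arm, 40 mm from the pin and 6 mm off the arm's middle. With the pawl up the arm stands almost upright over the pin; pushing it toward the turntable's axis lowers the pawl.
- turntable_centre (a point): centre of the disc's top face, 59 mm above the bench. Disc 188 mm across; eight saw teeth, 10 mm high, in a ring on its rim (radius 76 to 92 mm), with gaps 26 mm wide. The pawl's nose, 10 mm wide, drops to the bottom of a gap when the disc is within 0.09 rad of the notch's middle (wheel 0 or 0.785); farther back it would sit on a tooth.
- post_a (a point): top centre of the first post, 12 mm diameter, standing 50 mm above the disc on a 66 mm radius; it turns with the disc. At wheel joint 0 it stands 22.5 degrees counter-clockwise (seen from above) from the direction centre-to-pawl.
- post_b (a point): top centre of the second post, 12 mm diameter, standing 50 mm above the disc on a 66 mm radius; it turns with the disc. At wheel joint 0 it stands 112.5 degrees counter-clockwise (seen from above) from the direction centre-to-pawl.
- post_c (a point): top centre of the third post, 12 mm diameter, standing 50 mm above the disc on a 66 mm radius; it turns with the disc. At wheel joint 0 it stands 202.5 degrees counter-clockwise (seen from above) from the direction centre-to-pawl.
- post_d (a point): top centre of the fourth post, 12 mm diameter, standing 50 mm above the disc on a 66 mm radius; it turns with the disc. At wheel joint 0 it stands 292.5 degrees counter-clockwise (seen from above) from the direction centre-to-pawl.
- work_piece: folded sheet angle bracket, 43 x 70 mm and 57 mm high, lying loose in the middle of the turntable and riding along with it. Origin: centre of its underside.
- nozzle: loose pink ceramic nozzle, 18 mm across, 40 mm high, standing on the bench beside the base. Origin: centre of its foot.
- white_tape: loose roll of white tape, 72 mm across, 19 mm high, flat on the bench to the right of the base. Origin: centre of its underside.
- marker: loose paint marker, 125 mm long and 14 mm high, lying on the bench behind the base. Origin: centre of its underside.
Things that resemble listed ones, but are neither listed nor needed, are in the scene too. What is shaped like the work_piece but brown or red is not meant.

How it is judged:
On the way, in this order (a step that is already met when the one before it is completed fails the run):
1. the pawl is tipped up out of the teeth, past the angle where it stays up, and the turntable has not yet been turned (value of joint pawl above 0.9 rad and value of joint wheel between -0.25 and 0.25 rad), for 0.2 s.
2. with the pawl up, the turntable is pushed back one notch (value of joint pawl above 0.8 rad and value of joint wheel between 0.61 and 0.96 rad), for 0.2 s.
At the end, for the whole second after the job is handed in: The pawl is fully down (within 0.08 rad) in the notch one back from the start (turntable at 0.63 to 0.94 rad), all at rest, the bracket still flat in the middle of the turntable (within 20 mm of where it lay) (value of joint pawl below 0.08 rad and value of joint wheel between 0.63 and 0.94 rad and velocity of joint wheel between -0.05 and 0.05 rad/s and distance of work_piece from where it was at the start of the episode below 0.02 m and angle between work_piece's own z axis and vertical below 0.15 rad and linear speed of work_piece below 0.02 m/s); the robot touches nothing.
It fails at once if the bracket was lifted or knocked out of place on the turntable (20 mm, or 15 mm up, or tilted) (distance of work_piece from where it was at the start of the episode above 0.02 m or height (world z) of work_piece above 0.074 m or angle between work_piece's own z axis and vertical above 0.4 rad).
It fails at once if the turntable was pushed two notches back or a notch forward (value of joint wheel above 1.4 rad or value of joint wheel below -0.6 rad).
It fails at once if the ceramic nozzle was disturbed (moved by more than 20 mm) (distance of nozzle from where it was at the start of the episode above 0.02 m).
It fails at once if the white tape roll was disturbed (moved by more than 20 mm) (distance of white_tape from where it was at the start of the episode above 0.02 m).
It fails at once if the marker was disturbed (moved by more than 20 mm) (distance of marker from where it was at the start of the episode above 0.02 m).
It also fails if it takes over 54 s, if anything falls off the work surface, if the arm or the gripper's body presses on something with over 40 N, if the wrist force passes 120 N, or if a joint passes its speed limit or range.

## Robot

A 7-joint arm with a two-finger parallel gripper is mounted at the origin on a cart in front of the work surface, level with it; the furniture and walls round the work are solid. World frame = base frame: x ahead of the robot, y to its left, z up, the work surface at z = 0. Lengths are in m, angles in rad, forces in N, time in s.
With the tool pointing down it reaches from about 0.35 to 0.9 m from the base axis. Payload 7.2 kg.
Tool frame: the origin (TCP) lies at the very end of the fingers, on their centre line; the grasp point (between the pads) lies manip.pinch_z behind it (manip.pinch_z is the distance from the TCP to the grasp point, in m); z points along the fingers, y is the line along which they close (so a half turn about z gives the same grasp; the last joint's range is limited). The gripper opens to 85 mm and grips with 20 to 120 N. Pads are 22 mm wide; open, the fingers measure 114 mm over their backs; the gripper's body (76 mm by 85 mm) begins 54 mm behind the grasp point. The pads swing forward as they close: fully open they stand 13 mm farther back than shut.
Start: joints at [-1.19, 0.411, -0.013, 1.596, 0.006, 1.134, -0.082], TCP at [0.271, 0.563, 0.207] pointing down, gripper open.
Joint ranges: [-2.95, 2.95], [-0.29, 1.99], [-1.47, 1.44], [0.14, 2.54], [-1.03, 4.17], [0.13, 1.85], [-2.86, 2.86]. Speed limits (rad/s): [2.39, 2.39, 3.01, 3.01, 3.14, 3.14, 3.14].

## Interface

Orientations are given as [roll, pitch, yaw] about the fixed x, y, z axes, in that order (R = Rz(yaw) Ry(pitch) Rx(roll)).
In Python, from workcell import manip gives the robot as it stands.
- The arm moves only by the tool step_arm, never from a script. Its argument "steps" is a list of rows, each a list of 3 entries, a list of its own where there are three numbers: the shift along the tool's x, y, z in units of 0.25 m (1.0 is 0.25 m), then the turn, a rotation vector about the tool's x, y, z in units of pi rad (1.0 is pi rad), then the closure, from -1 (fully open) to 1 (shut). A call has 1 to 12 rows; each row is the pose to reach, as a shift and turn from the pose commanded when the call began, along the tool's axes at that moment, turning the shorter way round; what a row does not reach only later rows make up. A row lasts 1/10 s, in which the tool goes at most 50 mm and 8.59 degrees, less where a joint would pass 70% of its speed; a pose out of reach is approached as far as the arm can. A call with a number of a shift or a turn outside -1 to 1 is refused whole. A call with a gripper value outside its range is refused whole. The fingers move at their own pace and stop on an object; "squeeze" is the grip in N (left out, the last holds). Time passes only in rows, so rows that repeat a pose let the fingers close. It gives the time, the measured TCP pose, the force, the opening and the grip force at its end, in the units of the state.
- manip.observe(): the state, without advancing time (a new reading comes with each control period).
- manip.read_camera(name): name is "scene" or "top" or "wrist"; returns a dict with "img" (480x640x3 uint8, red, green, blue), "depth" (480x640 float32, m along the optical axis (not along the pixel's ray), 0 where there is no reading), "camera_matrix" (3x3 intrinsics, pixels), "dist" ([k1, k2, p1, p2, k3] as OpenCV has them; the pictures are not rectified), "extrinsics" (4x4, takes a point from world to camera coordinates). Camera axes: x right, y down, z forward; pixel columns grow to the right and rows downward; lengths in m; the calibration is good to about 2 mm. A picture is of the moment at which its call begins.
- manip.sign_off(): hands the job in; it is judged then, once.
Trained networks look in a picture, given as the dict that the camera call returned (one of the last four; its "shot" number tells which), for a name from the list of things; names that differ only in an ending like _2 or _b are one class to them, and where a whole thing is asked for, a point or a joint stands for the part that bears it (a point fixed in the world has none). Each returns a list of dicts, best first, with "p" (0 to 1); they miss things now and then, are a little off and sometimes report something else, mostly with a low value. They report only what shows in the picture. A call takes as long as a camera call. They do not tell look-alikes from the thing itself.
- manip.boxes_of(picture, thing): "centre" ([x, y, z] in m, in world coordinates, good to about 4 mm: the middle of the surface that is visible of it).
- manip.outline_of(picture, thing): "region" (480x640 bool, what is visible of it).
The state is a dict: "time_s": time; "q": joint angles; "joint_vel": joint speeds; "effort": joint torques, N m; "eef_pos": TCP position; "ee_rot": TCP orientation; "ft_force": force on the tool from outside, world axes, zero at the start; "wrist_torque": the same for the moment, N m; "opening": opening from 0.0 (shut) to 1.0 (fully open); "finger_force": force on a finger pad.
Only numpy, scipy, OpenCV 4.12 (cv2) and the standard library are available. Lean on these libraries where they do the work, as an engineer would, in place of code of your own. Each camera call takes 0.05 s, during which the arm holds its last target. There are 200 camera calls.

## Working session

There is one attempt and no reset: what is moved stays moved. The work goes in short steps, Python scripts to look and compute and a tool call to move; the robot and the scene stay as the last step left them, time stands still between calls to the robot, and variables do not carry over. Pictures are saved under pics/ and viewed, at most 10 in all, crops included, and the job is handed in when it is done.

Besides the shell and the picture viewer there is one more tool, called after "Request:" as name(argument=value, ...) on one line, values as JSON. step_arm: Moves the arm, as the interface text tells. Shifts and turns lie within -1 to 1; 1 stands for 0.25 m of shift or pi rad of turn. Its arguments: {"type":"object","properties":{"steps":{"type":"array","items":{"type":"array"}},"squeeze":{"type":"number"}},"required":["steps"]}

```bash
mkdir -p pics
python3 - <<'E'
from workcell import manip
import cv2,numpy as np
print(manip.pinch_z, manip.observe())
a=manip.read_camera("scene");b=manip.read_camera("top")
cv2.imwrite("pics/s.png",a["img"][:,:,::-1]);cv2.imwrite("pics/t.png",b["img"][:,:,::-1])
for n in ["stand","pawl_pivot","tab_top","nose_top","turntable_centre","post_a","work_piece","nozzle","white_tape","marker"]:
  for p,c in(("s",a),("t",b)):
    print(n,p,[(np.round(d["centre"],3).tolist(),round(d["p"],2)) for d in manip.boxes_of(c,n)][:6])
E
```

```text
0.0187 {'time_s': 0.0, 'q': array([-1.19024923,  0.41190124, -0.01269678,  1.5970466 ,  0.0055553 ,
        1.13429441, -0.08220582]), 'joint_vel': array([-6.14891449e-04, -7.49969328e-04,  4.21391300e-04,  6.74076771e-04,
       -1.95605340e-03, -4.51217625e-05, -9.09532359e-04]), 'effort': array([ 1.15589195e-03, -6.00640941e+01,  6.82350285e-01, -2.99415708e+01,
        1.37076972e-02,  1.07737447e-02,  7.88825730e-06]), 'eef_pos': array([0.27095026, 0.56261986, 0.20575129]), 'ee_rot': array([-3.13997982e+00,  8.02464701e-05,  2.69283155e+00]), 'ft_force': array([-0.476852  , -0.88909599,  0.24937103]), 'wrist_torque': array([0.00073461, 0.01048408, 0.0039735 ]), 'finger_force': 0.0, 'opening': 1.004352343217056}
stand s [([0.52, 0.144, 0.06], 0.92), ([0.564, 0.155, 0.059], 0.37)]
stand t [([0.55, 0.12, 0.06], 0.79)]
pawl_pivot s [([0.524, 0.143, 0.056], 0.59), ([0.462, 0.114, 0.083], 0.39), ([0.518, -0.08, 0.012], 0.21)]
pawl_pivot t [([0.554, 0.127, 0.059], 0.6)]
tab_top s [([0.461, 0.114, 0.083], 0.81), ([0.557, 0.157, 0.056], 0.26)]
tab_top t [([0.478, 0.112, 0.089], 0.7)]
nos
[... 188 characters left out ...]
t_a s [([0.559, 0.161, 0.06], 0.78)]
post_a t [([0.573, 0.132, 0.064], 0.89), ([0.478, 0.108, 0.089], 0.59)]
work_piece s [([0.377, 0.224, 0.015], 0.84), ([0.793, 0.132, 0.023], 0.77), ([0.586, 0.143, 0.063], 0.71), ([0.462, 0.112, 0.084], 0.53)]
work_piece t [([0.584, 0.143, 0.06], 0.92), ([0.369, 0.226, 0.005], 0.82), ([0.794, 0.119, -0.004], 0.69)]
nozzle s [([0.442, 0.173, 0.021], 0.47)]
nozzle t [([0.576, 0.136, 0.059], 0.61), ([0.443, 0.162, 0.032], 0.42)]
white_tape s [([0.515, -0.081, 0.014], 0.72)]
white_tape t [([0.54, -0.068, 0.018], 0.66), ([0.571, 0.138, 0.062], 0.66), ([0.472, 0.109, 0.085], 0.58)]
marker s [([0.695, 0.194, 0.012], 0.47)]
marker t [([0.713, 0.138, 0.01], 0.95)]
```

View pics/s.png

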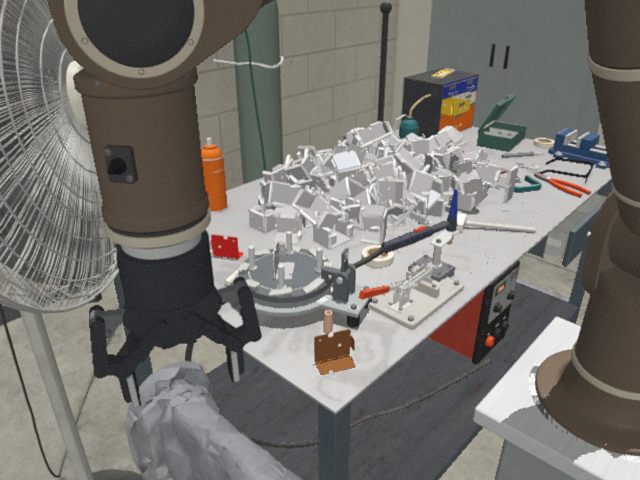

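View pics/t.png

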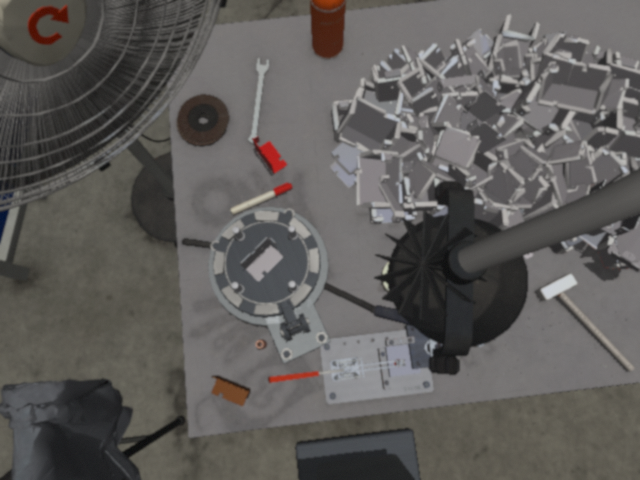

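The scene picture shows the turntable at about (283,275), with the pawl and ears at (342,283). In the top picture the disc centre is at about (268,265), the pawl at (292,325), the nozzle at (261,344), the marker at (262,198), and a lamp overhead at (450,260). There are three work_piece candidates: the grey bracket at top (264,262), the brown one at (231,390) and the red one at (270,156). The grey one on the disc is the one meant. I'll measure the geometry next.

```bash
cat > h.py <<'E'
from workcell import manip
import cv2,numpy as np
def cloud(c):
    K,D,E=c["camera_matrix"],np.array(c["dist"]),c["extrinsics"]
    v,u=np.mgrid[0:480,0:640]
    n=cv2.undistortPoints(np.stack([u,v],-1).reshape(-1,1,2).astype(float),K,D).reshape(480,640,2)
    z=c["depth"]; P=np.dstack([n*z[...,None],z])
    W=(P-E[:3,3])@E[:3,:3]; W[z==0]=np.nan
    return W
def proj(c,P):
    E=c["extrinsics"];r=cv2.Rodrigues(E[:3,:3])[0]
    return cv2.projectPoints(np.atleast_2d(P).astype(float),r,E[:3,3],c["camera_matrix"],np.array(c["dist"]))[0].reshape(-1,2)
E
python3 - <<'E'
from h import *
c=manip.read_camera("top");W=cloud(c);s=manip.read_camera("scene");S=cloud(s)
print("cam",-c["extrinsics"][:3,:3].T@c["extrinsics"][:3,3],-s["extrinsics"][:3,:3].T@s["extrinsics"][:3,3])
def near(W,z0,z1,r=.14,ce=(.568,.142)):
    m=(W[...,2]>z0)&(W[...,2]<z1)&(np.hypot(W[...,0]-ce[0],W[...,1]-ce[1])<r);return m
m=near(W,.025,.042); 
cv2.imwrite("pics/tc.png",cv2.resize(c["img"][190:370,180:360,::-1],None,fx=3.3,fy=3.3,interpolation=cv2.INTER_CUBIC))
for nm,X in(("t",W),("s",S)):
    m=near(X,.085,.16,.17).astype(np.uint8)
    n,l,st,_=cv2.connectedComponentsWithStats(m)
    for i in range(1,n):
        if st[i,4]>4:
            p=X[l==i]; print(nm,st[i],p.mean(0).round(3),p.min(0).round(3),p.max(0).round(3))
# heights around
m=(W[...,2]>.15)&(np.hypot(W[...,0]-.57,W[...,1]-.14)<.4)
n,l,st,_=cv2.connectedComponentsWithStats(m.astype(np.uint8))
for i in range(1,n):
    if st[i,4]>30:
        p=W[l==i]; print("tall",st[i],p.min(0).round(3),p.max(0).round(3))
# disc rim: ellipse of disc/plate
d=near(W,.05,.075,.13).astype(np.uint8)
k=cv2.findContours(d,cv2.RETR_EXTERNAL,cv2.CHAIN_APPROX_NONE)[0];k=max(k,key=cv2.contourArea)[:,0]
p=W[k[:,1],k[:,0]]
from scipy.optimize import least_squares
f=least_squares(lambda q:np.hypot(p[:,0]-q[0],p[:,1]-q[1])-q[2],[.568,.142,.094],loss="soft_l1",f_scale=.002);print("disc",f.x,len(p))
E
```

```text
cam [0.40366184 0.06013029 0.95676536] [-0.08071204  0.75412781  0.60648208]
t [288 225   8  11  61] [0.619 0.09  0.104] [0.615 0.084 0.086] [0.627 0.096 0.112]
t [233 227   9  10  60] [0.628 0.182 0.104] [0.624 0.177 0.086] [0.635 0.187 0.112]
t [240 237  37  30 218] [0.592 0.152 0.102] [0.57  0.12  0.085] [0.611 0.18  0.12 ]
t [289 281   8   9  53] [0.527 0.099 0.105] [0.523 0.093 0.085] [0.533 0.104 0.112]
t [232 282   9   9  63] [0.536 0.191 0.104] [0.531 0.186 0.086] [0.543 0.197 0.112]
t [280 300  30  40 508] [0.469 0.105 0.096] [0.442 0.078 0.085] [0.506 0.126 0.136]
s [286 232   6  12  70] [0.619 0.093 0.098] [0.613 0.084 0.085] [0.626 0.098 0.109]
s [273 239  12  29 133] [0.593 0.149 0.099] [0.568 0.121 0.085] [0.612 0.183 0.118]
s [248 246   7  13  78] [0.628 0.186 0.099] [0.623 0.178 0.086] [0.638 0.191 0.109]
s [316 248   7  13  82] [0.526 0.102 0.098] [0.521 0.094 0.085] [0.533 0.108 0.11 ]
s [321 248  34  32 355] [0.462 0.109 0.1  ] [0.442 0.08  0.085] [0.504 0.129 0.134]
s [278 265   6  14  80] [0.535 0.195 0.098] [0.53  0.188 0.085] [0.543 0.199 0.11 ]
tall [    0     0   203   197 24265] [0.699 0.195 0.15 ] [0.966 0.517 0.453]
tall [412  87  23  16 155] [ 0.802 -0.172  0.15 ] [ 0.821 -0.135  0.165]
tall [ 431   95   53   75 1991] [ 0.674 -0.233  0.15 ] [ 0.805 -0.156  0.199]
tall [  374   168   266   207 21740] [ 0.384 -0.085  0.57 ] [0.515 0.022 0.751]
tall [ 26 393  10  11  55] [0.391 0.492 0.15 ] [0.406 0.503 0.156]
disc [0.57903738 0.1405916  0.09223664] 318
```

View pics/tc.png

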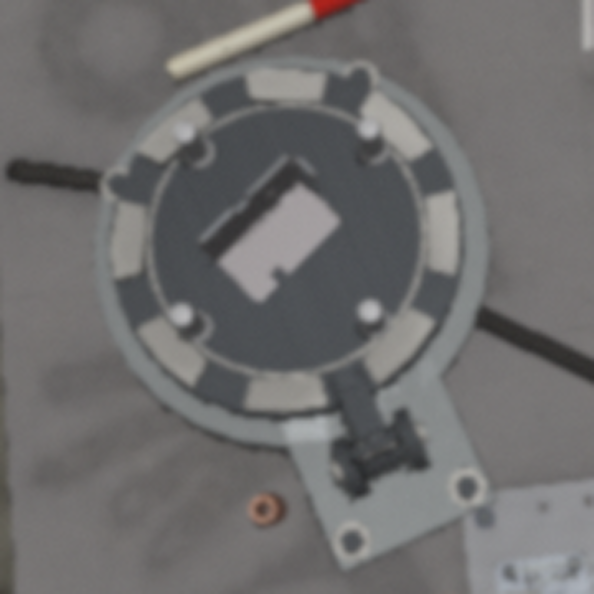

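The crop shows the pawl down in its gap at (355,395), ears at (345,470) and (415,440), and posts at (185,132), (370,130), (182,315) and (370,310). The grey bracket is in the middle and the nozzle is at (265,508). Next: the pawl frame and the overhead obstacle.

Run:
```python
from h import *
c=manip.read_camera("top");W=cloud(c);s=manip.read_camera("scene");S=cloud(s)
for nm,X in(("t",W),("s",S)):
    d=np.hypot(X[...,0]-.469,X[...,1]-.105)<.05
    for a,b in((.122,.14),(.09,.104),(.08,.09)):
        p=X[d&(X[...,2]>a)&(X[...,2]<b)]
        print(nm,a,len(p),p.mean(0).round(4))
        if len(p)>5:
            r=cv2.minAreaRect(p[:,:2].astype(np.float32)*1000);print(r)
ps=np.array([[.5270,.1],[.619,.091],[.628,.183],[.536,.192]])
m=(W[...,2]>.45)&(W[...,0]>0.2); p=W[m];print("lamp",p.min(0),p.max(0))
for a in(.45,.55,.6,.65,.7,.75):
    q=p[(p[:,2]>a)&(p[:,2]<a+.05)]
    if len(q): print(a,len(q),q.min(0).round(3),q.max(0).round(3))
# hypotheses overlay: draw tongue holes & pivot
ce=np.array([.5777,.1413]);
I=c["img"][:,:,::-1].copy()
for th in(-161.5,):
    t=np.radians(th);u=np.array([np.cos(t),np.sin(t)]);v=np.array([-u[1],u[0]])
    P=[[*(ce+124*u/1e3+k*v),.096] for k in(-.021,.021)]+[[*(ce+.124*u),.133],[*(ce+.078*u),.086]]+[[*(ce+.17*u+k*v),.035] for k in(-.045,.045)]+[[*(ce+.066*np.array([np.cos(t+a),np.sin(t+a)])),.109] for a in np.radians([22.5,112.5,202.5,292.5])]+[[*ce,.059]]
    q=proj(c,np.array(P))
    I=cv2.resize(I[190:370,180:360],None,fx=3.3,fy=3.3,interpolation=cv2.INTER_CUBIC)
    for x,y in q: cv2.circle(I,(int((x+.5-180)*3.3),int((y+.5-190)*3.3)),3,(0,0,255),-1)
cv2.imwrite("pics/ov.png",I)
```

```text
t 0.122 74 [0.4613 0.1024 0.1319]
((461.6572570800781, 102.61375427246094), (7.581262111663818, 23.716508865356445), 18.021381378173828)
t 0.09 163 [0.4612 0.1023 0.0939]
((474.5707702636719, 106.84172821044922), (52.281551361083984, 41.721290588378906), 17.632509231567383)
t 0.08 342 [0.4761 0.1075 0.0865]
((476.3790588378906, 107.46856689453125), (60.18820571899414, 49.4007568359375), 18.279550552368164)
s 0.122 54 [0.4589 0.1065 0.1289]
((460.08551025390625, 103.92257690429688), (7.177567005157471, 24.597402572631836), 18.811237335205078)
s 0.09 104 [0.4571 0.1083 0.0947]
((459.7963562011719, 104.3018798828125), (19.758136749267578, 42.77067184448242), 18.717836380004883)
s 0.08 259 [0.4684 0.1121 0.085 ]
((468.9321594238281, 114.05484008789062), (64.0986328125, 44.349342346191406), 35.44567108154297)
lamp [ 0.38410262 -0.08415491  0.45010225] [0.82708569 0.36791014 0.75194936]
0.45 33 [0.819 0.359 0.45 ] [0.827 0.368 0.454]
0.55 536 [ 0.388 -0.077  0.57 ] [0.514 0.01  0.6  ]
0.6 14067 [ 0.384 -0.084  0.6  ] [0.515 0.022 0.65 ]
0.65 2828 [ 0.43  -0.056  0.65 ] [ 0.471 -0.017  0.7  ]
0.7 4285 [ 0.445 -0.081  0.7  ] [ 0.467 -0.045  0.75 ]
0.75 20 [ 0.455 -0.077  0.75 ] [ 0.462 -0.075  0.752]
```

View pics/ov.png

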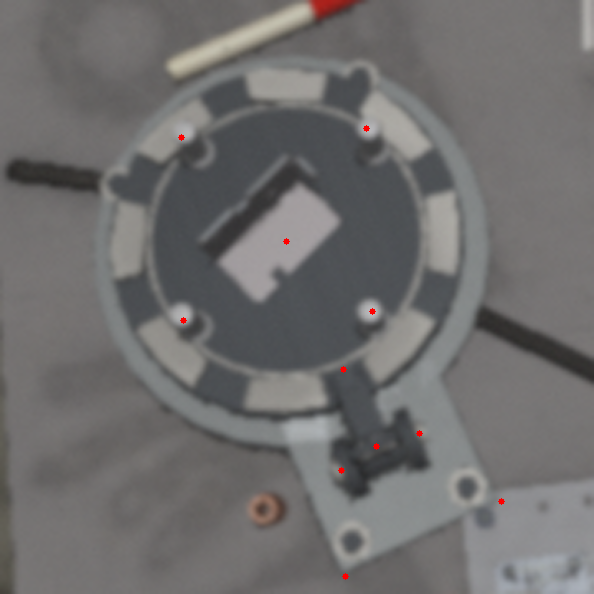

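```bash
cat >> h.py <<'E'
from scipy.spatial.transform import Rotation as R
def cmd(pts,ref=None):
    """pts: list of (x,y,z,yaw) -> rows relative to the present pose (or ref x,y,z,yaw)"""
    if ref is None:
        o=manip.observe();p0=o["eef_pos"];R0=R.from_euler("xyz",o["ee_rot"]);print("at",p0.round(4),o["ee_rot"].round(3),o["ft_force"].round(1),o["time_s"])
    else: p0=np.array(ref[:3]);R0=R.from_euler("xyz",[np.pi,0,ref[3]])
    for x,y,z,w in pts:
        t=R0.inv()*R.from_euler("xyz",[np.pi,0,w])
        print((R0.inv().apply(np.array([x,y,z])-p0)/.25).round(3).tolist(),(t.as_rotvec()/np.pi).round(3).tolist())
PIV=np.array([.461,.103]);YB=.316;BX=np.array([np.cos(YB),np.sin(YB)])
def pin(d,z): return (*(PIV+d*BX),z,YB)
E
python3 - <<'E'
from h import *
cmd([(.37,.38,.2,1.5),(.483,.11,.17,1.5)],)
cmd([pin(.024,.17)],(.37,.38,.2,1.5))
E
```

```text
at [0.2712 0.5631 0.2066] [3.142 0.    2.693] [ 0.4  0.2 -0.3] 1.3
[-0.674, -0.488, 0.026] [0.0, 0.0, 0.38]
[-1.55, -1.265, 0.146] [0.0, 0.0, 0.38]
[-1.043, 0.53, 0.12] [0.0, -0.0, 0.377]
```

Request:
step_arm(steps=[[[-0.68, -0.49, 0.0], [0, 0, 0.38], 1], [[-0.68, -0.49, 0.0], [0, 0, 0.38], 1], [[-0.68, -0.49, 0.0], [0, 0, 0.38], 1], [[-0.68, -0.49, 0.0], [0, 0, 0.38], 1], [[-0.68, -0.49, 0.0], [0, 0, 0.38], 1], [[-0.68, -0.49, 0.0], [0, 0, 0.38], 1], [[-0.68, -0.49, 0.0], [0, 0, 0.38], 1], [[-0.68, -0.49, 0.0], [0, 0, 0.38], 1], [[-0.68, -0.49, 0.0], [0, 0, 0.38], 1]], squeeze=20)

```text
time_s: 2.2
eef_pos: [0.3712, 0.379, 0.2067]
ee_rot: [3.141, -0.0, 1.497]
ft_force: [-0.1, -0.7, -1.2]
opening: 0.0
finger_force: 0.0
```

Run:
```python
from h import *
print(manip.observe()["opening"],manip.observe()["q"].round(2))
cmd([pin(.024,.19)])
```

```text
0.0003148450828841536 [-1.1   0.25  0.26  1.84 -0.07  1.06 -0.89]
at [0.3712 0.379  0.2067] [ 3.141 -0.     1.497] [-0.1 -0.7 -1.2] 2.2
[-1.038, 0.529, 0.067] [0.0, -0.0, 0.376]
```

Request:
step_arm(steps=[[[-0.96, 0.5, 0.06], [0, 0, 0.376], 1], [[-0.96, 0.5, 0.06], [0, 0, 0.376], 1], [[-0.96, 0.5, 0.06], [0, 0, 0.376], 1], [[-0.96, 0.5, 0.06], [0, 0, 0.376], 1], [[-0.96, 0.5, 0.06], [0, 0, 0.376], 1], [[-0.96, 0.5, 0.06], [0, 0, 0.376], 1], [[-0.96, 0.5, 0.06], [0, 0, 0.376], 1], [[-0.96, 0.5, 0.06], [0, 0, 0.376], 1], [[-0.96, 0.5, 0.06], [0, 0, 0.376], 1]])

```text
time_s: 3.1
eef_pos: [0.4787, 0.1305, 0.1916]
ee_rot: [3.142, -0.0, 0.319]
ft_force: [-0.5, -0.3, -0.0]
opening: 0.004
finger_force: 0.0
```

Run:
```python
from h import *
print(manip.observe()["q"].round(2))
cmd([pin(.026,.19),pin(.026,.106)])
c=manip.read_camera("scene");cv2.imwrite("pics/s2.png",c["img"][:,:,::-1])
```

```text
[-0.86  0.22  0.59  1.95 -0.14  1.01 -1.46]
at [0.4787 0.1305 0.1916] [ 3.142 -0.     0.319] [-0.5 -0.3 -0. ] 3.1
[0.002, 0.082, 0.006] [0.0, -0.0, 0.001]
[0.002, 0.082, 0.342] [0.0, -0.0, 0.001]
```

View pics/s2.png

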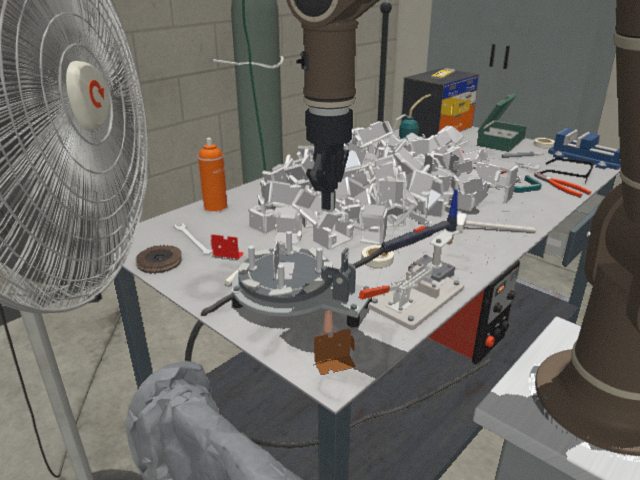

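The gripper is upright, fingers shut, with its tips at about (328,205) above the pawl at (342,280). The way down is clear.

Request:
step_arm(steps=[[[0.0, 0.082, 0.0], [0, 0, 0], 1], [[0.0, 0.082, 0.1], [0, 0, 0], 1], [[0.0, 0.082, 0.2], [0, 0, 0], 1], [[0.0, 0.082, 0.3], [0, 0, 0], 1], [[0.0, 0.082, 0.34], [0, 0, 0], 1], [[0.0, 0.082, 0.34], [0, 0, 0], 1]])

```text
time_s: 3.75
eef_pos: [0.4842, 0.111, 0.1056]
ee_rot: [3.141, 0.003, 0.321]
ft_force: [0.5, -0.3, 0.5]
opening: 0.003
finger_force: 0.0
```

Run:
```python
from h import *
cmd([pin(.014,.106),pin(-.03,.106)])
```

```text
at [0.4842 0.111  0.1056] [3.141e+00 3.000e-03 3.210e-01] [ 0.5 -0.3  0.5] 3.75
[-0.042, 0.002, -0.001] [0.0, 0.001, 0.002]
[-0.218, 0.001, -0.001] [0.0, 0.001, 0.002]
```

Request:
step_arm(steps=[[[-0.03, 0, 0], [0, 0, 0], 1], [[-0.05, 0, 0], [0, 0, 0], 1], [[-0.07, 0, 0], [0, 0, 0], 1], [[-0.09, 0, 0], [0, 0, 0], 1], [[-0.11, 0, 0], [0, 0, 0], 1], [[-0.13, 0, 0], [0, 0, 0], 1], [[-0.15, 0, 0], [0, 0, 0], 1], [[-0.17, 0, 0], [0, 0, 0], 1], [[-0.19, 0, 0], [0, 0, 0], 1], [[-0.21, 0, 0], [0, 0, 0], 1], [[-0.22, 0, 0], [0, 0, 0], 1], [[-0.22, 0, 0], [0, 0, 0], 1]])

```text
time_s: 4.95
eef_pos: [0.4325, 0.0939, 0.1066]
ee_rot: [-3.141, 0.0, 0.318]
ft_force: [0.2, 0.5, 0.7]
opening: -0.0
finger_force: 0.0
```

Run:
```python
from h import *
cmd([pin(-.03,.2)])
c=manip.read_camera("scene");cv2.imwrite("pics/s3.png",cv2.resize(c["img"][150:350,200:440,::-1],None,fx=3,fy=3))
```

```text
at [0.4325 0.0939 0.1066] [-3.141  0.     0.318] [0.2 0.5 0.7] 4.95
[-0.0, 0.001, -0.374] [-0.0, 0.0, 0.001]
```

View pics/s3.png

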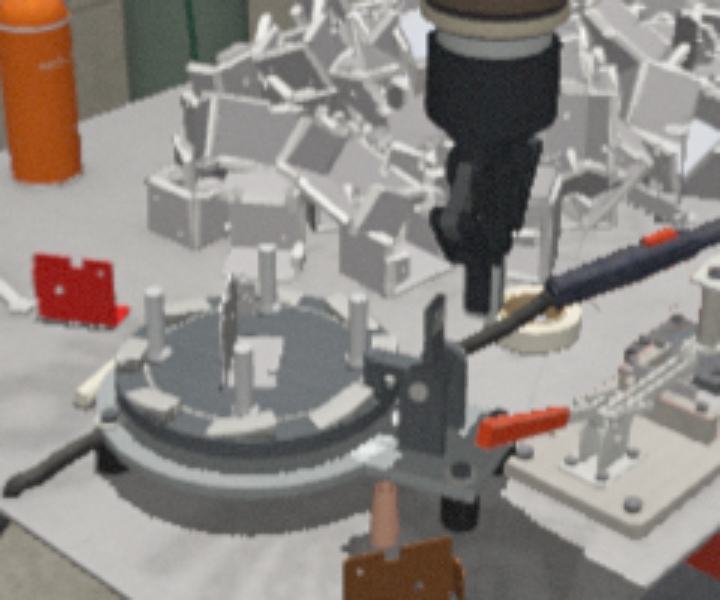

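Run:
```python
from h import *
c=manip.read_camera("scene");t=manip.read_camera("top")
o=manip.observe()["eef_pos"]
for k in(c,t): print(proj(k,[o,[.461,.103,.133],[.527,.1,.109]]).round(1))
S=cloud(c)
q=S[225:258,348:372].reshape(-1,3);q=q[(q[:,2]>.09)&(q[:,2]<.2)];print(np.median(q,0),q.min(0),q.max(0),len(q))
q=S[245:262,342:350].reshape(-1,3);print(q[::12].round(3))
cv2.imwrite("pics/t3.png",cv2.resize(t["img"][190:370,180:380,::-1],None,fx=3.3,fy=3.3,interpolation=cv2.INTER_CUBIC))
```

```text
[[359.5 265.9]
 [344.9 249.9]
 [319.3 248.8]]
[[301.1 342.4]
 [292.8 324.4]
 [291.3 284.6]]
[0.42211522 0.10527515 0.16671799] [0.40599727 0.06937289 0.1147532 ] [0.46273505 0.14185933 0.1999081 ] 459
[[ 0.634 -0.093  0.   ]
 [ 0.624 -0.097 -0.001]
 [ 0.626 -0.084 -0.001]
 [ 0.46   0.101  0.134]
 [ 0.615 -0.072 -0.   ]
 [ 0.459  0.102  0.129]
 [ 0.456  0.116  0.132]
 [ 0.459  0.102  0.122]
 [ 0.459  0.113  0.123]
 [ 0.458  0.102  0.117]
 [ 0.458  0.114  0.117]
 [ 0.459  0.102  0.11 ]]
```

View pics/t3.png

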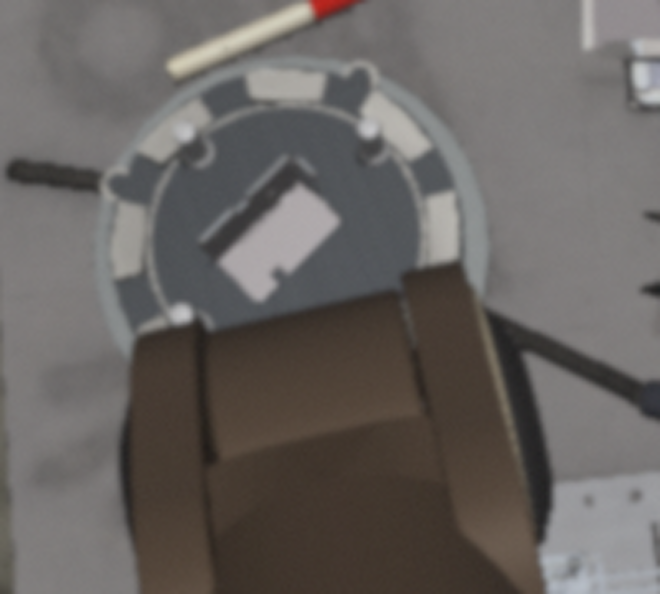

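Run:
```python
from h import *
o=manip.observe();print(o["eef_pos"],o["opening"])
c=manip.read_camera("scene");S=cloud(c)
for v in range(238,270,2):
    print(v,[(u,*S[v,u].round(3)) for u in(356,360,364)])
w=manip.read_camera("wrist");print(proj(w,[o["eef_pos"]]))
cv2.imwrite("pics/w.png",w["img"][:,:,::-1])
```

```text
[0.43306057 0.09406001 0.106649  ] 0.0012638009380651898
238 [(356, np.float64(0.42), np.float64(0.124), np.float64(0.18)), (360, np.float64(0.411), np.float64(0.124), np.float64(0.184)), (364, np.float64(0.419), np.float64(0.103), np.float64(0.173))]
240 [(356, np.float64(0.434), np.float64(0.106), np.float64(0.164)), (360, np.float64(0.413), np.float64(0.121), np.float64(0.178)), (364, np.float64(0.421), np.float64(0.1), np.float64(0.167))]
242 [(356, np.float64(0.43), np.float64(0.111), np.float64(0.164)), (360, np.float64(0.424), np.float64(0.107), np.float64(0.165)), (364, np.float64(0.423), np.float64(0.097), np.float64(0.161))]
244 [(356, np.float64(0.432), np.float64(0.108), np.float64(0.158)), (360, np.float64(0.425), np.float64(0.106), np.float64(0.16)), (364, np.float64(0.422), np.float64(0.098), np.float64(0.158))]
246 [(356, np.float64(0.429), np.float64(0.111), np.float64(0.156)), (360, np.float64(0.424), np.float64(0.106), np.float64(0.156)), (364, np.float64(0.421), np.float64(0.099), np.float64(0.155))]
248 [(356, np.float64(0.43), np.float64(0.11), np.float64(0.151)
[... 1424 characters left out ...]
np.float64(0.052)), (364, np.float64(0.495), np.float64(0.0), np.float64(0.05))]
264 [(356, np.float64(0.507), np.float64(0.011), np.float64(0.045)), (360, np.float64(0.497), np.float64(0.011), np.float64(0.049)), (364, np.float64(0.493), np.float64(0.002), np.float64(0.046))]
266 [(356, np.float64(0.503), np.float64(0.016), np.float64(0.043)), (360, np.float64(0.498), np.float64(0.009), np.float64(0.042)), (364, np.float64(0.535), np.float64(-0.054), np.float64(-0.0))]
268 [(356, np.float64(0.501), np.float64(0.018), np.float64(0.041)), (360, np.float64(0.537), np.float64(-0.041), np.float64(-0.0)), (364, np.float64(0.53), np.float64(-0.047), np.float64(-0.0))]
[[330.26564282 299.13886267]]
```

View pics/w.png

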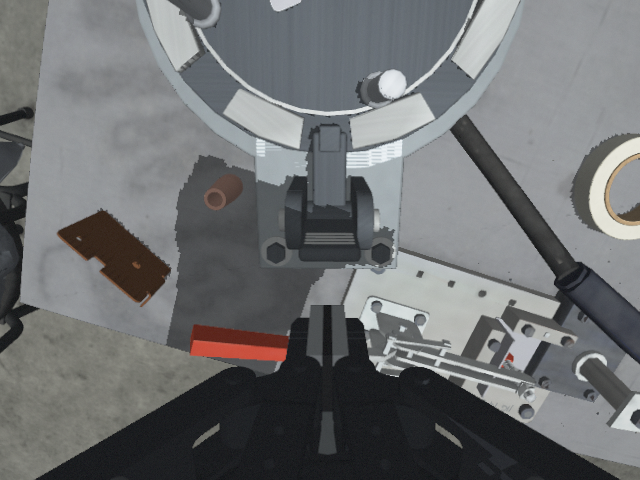

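The finger tip sits at pixel (360,257), about z 0.131. That is roughly 25 mm above the reported TCP, so the finger passed over the tab, which is still upright at (345,250). The disc hasn't moved. I'll go back over the tab and descend 25 mm lower, and account for this offset from now on.

Request:
step_arm(steps=[[[0, 0, -0.1], [0, 0, 0], 1], [[0.03, 0, -0.16], [0, 0, 0], 1], [[0.22, 0, -0.16], [0, 0, 0], 1], [[0.22, 0, -0.16], [0, 0, 0], 1], [[0.22, 0, -0.06], [0, 0, 0], 1], [[0.22, 0, 0.0], [0, 0, 0], 1], [[0.22, 0, 0.04], [0, 0, 0], 1], [[0.22, 0, 0.07], [0, 0, 0], 1], [[0.22, 0, 0.1], [0, 0, 0], 1], [[0.22, 0, 0.1], [0, 0, 0], 1]])

```text
time_s: 6.2
eef_pos: [0.4847, 0.1111, 0.081]
ee_rot: [3.141, 0.001, 0.318]
ft_force: [0.4, 0.2, -0.4]
opening: -0.001
finger_force: 0.0
```

Run:
```python
from h import *
cmd([pin(-.03,.082)])
c=manip.read_camera("scene");cv2.imwrite("pics/s4.png",cv2.resize(c["img"][150:350,220:420,::-1],None,fx=3,fy=3))
S=cloud(c)
for v in range(240,272,2): print(v,[tuple(S[v,u].round(3).tolist()) for u in(326,330,334)])
```

```text
at [0.4847 0.1111 0.081 ] [3.141e+00 1.000e-03 3.180e-01] [ 0.4  0.2 -0.4] 6.2
[-0.22, 0.001, -0.004] [0.0, 0.0, 0.001]
240 [(0.461, 0.154, 0.173), (0.459, 0.146, 0.171), (0.472, 0.12, 0.156)]
242 [(0.473, 0.141, 0.16), (0.46, 0.145, 0.166), (0.466, 0.127, 0.157)]
244 [(0.474, 0.14, 0.155), (0.457, 0.148, 0.165), (0.462, 0.132, 0.157)]
246 [(0.484, 0.129, 0.143), (0.464, 0.141, 0.155), (0.474, 0.118, 0.142)]
248 [(0.486, 0.127, 0.137), (0.479, 0.124, 0.139), (0.477, 0.115, 0.136)]
250 [(0.487, 0.125, 0.132), (0.479, 0.123, 0.134), (0.475, 0.116, 0.133)]
252 [(0.484, 0.128, 0.13), (0.479, 0.124, 0.13), (0.474, 0.118, 0.13)]
254 [(0.486, 0.126, 0.124), (0.478, 0.125, 0.127), (0.476, 0.116, 0.124)]
256 [(0.486, 0.126, 0.12), (0.483, 0.119, 0.118), (0.475, 0.117, 0.121)]
258 [(0.487, 0.125, 0.115), (0.481, 0.121, 0.116), (0.476, 0.116, 0.115)]
260 [(0.491, 0.121, 0.108), (0.479, 0.123, 0.113), (0.475, 0.117, 0.112)]
262 [(0.531, 0.077, 0.068), (0.482, 0.119, 0.106), (0.475, 0.116, 0.107)]
264 [(0.528, 0.08, 0.066), (0.522, 0.075, 0.066), (0.587, -0.012, 0.002)]
266 [(0.5, 0.11, 0.086), (0.519, 0.078, 0.064), (0.584, -0.009, -0.0)]
268 [(0.495, 0.116, 0.087), (0.491, 0.109, 0.085), (0.485, 0.105, 0.086)]
270 [(0.489, 0.123, 0.088), (0.487, 0.114, 0.085), (0.48, 0.11, 0.086)]
```

View pics/s4.png

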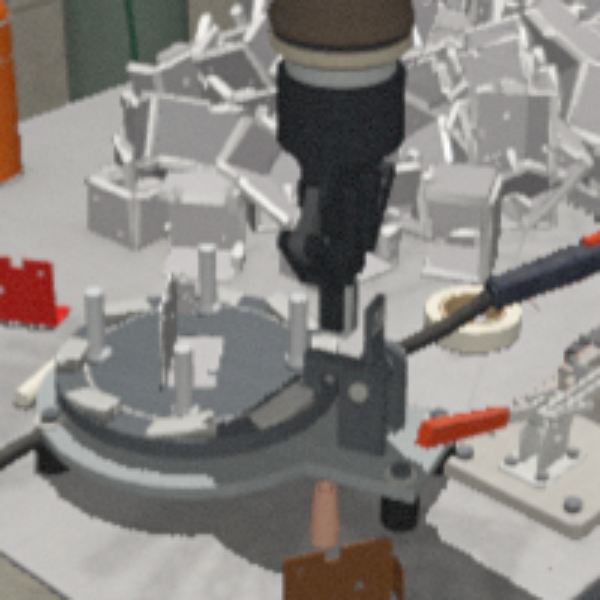

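The tip is at crop (335,328), about z 0.105. It is above the nose arm and on the disc side of the tab at (375,315). Now I push.

Request:
step_arm(steps=[[[-0.03, 0, 0], [0, 0, 0], 1], [[-0.05, 0, 0], [0, 0, 0], 1], [[-0.07, 0, 0], [0, 0, 0], 1], [[-0.09, 0, 0], [0, 0, 0], 1], [[-0.11, 0, 0], [0, 0, 0], 1], [[-0.13, 0, 0], [0, 0, 0], 1], [[-0.15, 0, 0], [0, 0, 0], 1], [[-0.17, 0, 0], [0, 0, 0], 1], [[-0.19, 0, 0], [0, 0, 0], 1], [[-0.21, 0, 0], [0, 0, 0], 1], [[-0.22, 0, 0], [0, 0, 0], 1], [[-0.22, 0, 0], [0, 0, 0], 1]])

```text
time_s: 7.45
eef_pos: [0.4325, 0.0939, 0.0816]
ee_rot: [-3.141, 0.0, 0.318]
ft_force: [0.4, 0.2, 0.6]
opening: 0.006
finger_force: 0.0
```

Run:
```python
from h import *
cmd([pin(-.03,.082)])
c=manip.read_camera("scene");cv2.imwrite("pics/s5.png",cv2.resize(c["img"][150:350,220:420,::-1],None,fx=3,fy=3))
```

```text
at [0.4325 0.0939 0.0816] [-3.141  0.     0.318] [0.4 0.2 0.6] 7.45
[-0.0, 0.001, -0.002] [-0.0, 0.0, 0.001]
```

View pics/s5.png

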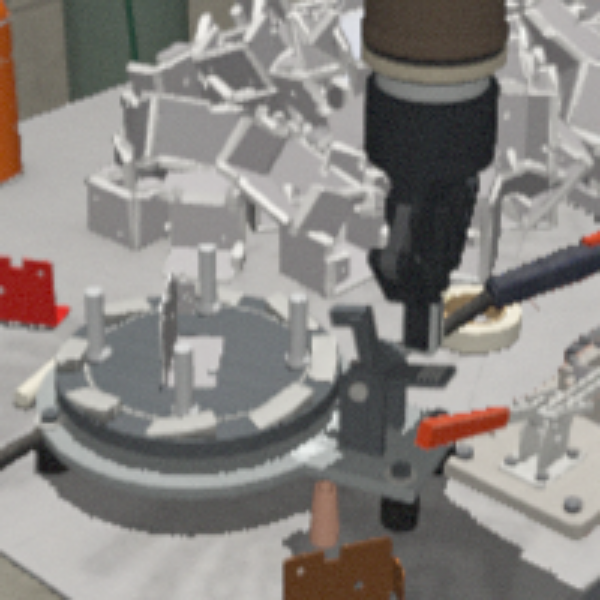

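The pawl is up: nose arm upright at crop (352,325), tab level at (435,375), disc not moved. That was the last of my pictures, so from here I go by numbers.

```bash
cat >> h.py <<'E'
C=np.array([.5777,.1413]);D0=np.radians(129.4)
def fin(w,off,z,r=.070):   # w: turn from start
    P=D0+w;t=P+np.pi/2
    return (*(C+r*np.array([np.cos(P),np.sin(P)])-off*np.array([np.cos(t),np.sin(t)])),z,P-np.pi/2)
def posts():
    out=[]
    for n in("top","scene"):
        X=cloud(manip.read_camera(n))
        m=((X[...,2]>.09)&(X[...,2]<.113)&(np.abs(np.hypot(X[...,0]-C[0],X[...,1]-C[1])-.066)<.011)).astype(np.uint8)
        k,l,st,_=cv2.connectedComponentsWithStats(m)
        for i in range(1,k):
            if 25<st[i,4]<150:
                p=np.nanmean(X[l==i],0)-[*C,0];out.append((n,p.round(3).tolist(),round(float(np.degrees(np.arctan2(p[1],p[0]))),1),int(st[i,4])))
    return out
E
python3 - <<'E'
from h import *
for p in posts(): print(p)
a=(.4325,.0939,.0816,.318)
cmd([(.4325,.0939,.175,.318),fin(0,.03,.175),fin(0,.03,.067)],a)
print(fin(0,.03,.067))
r=fin(0,.03,.067)
cmd([fin(0,.017,.067)]+[fin(w,.017,.067) for w in(.1,.2,.3,.4,.5,.6,.65,.7,.75,.8)],r)
E
```

```text
('top', [0.042, -0.051, 0.105], -50.7, 56)
('top', [0.051, 0.041, 0.105], 38.6, 57)
('top', [-0.041, 0.049, 0.106], 129.8, 57)
('scene', [0.041, -0.048, 0.101], -49.5, 58)
('scene', [0.05, 0.044, 0.101], 41.4, 65)
('scene', [-0.052, -0.039, 0.101], -142.9, 68)
('scene', [-0.043, 0.054, 0.101], 128.6, 67)
[-0.0, 0.0, -0.374] [0.0, 0.0, 0.0]
[0.622, -0.303, -0.374] [0.0, 0.0, -0.118]
[0.622, -0.303, 0.058] [0.0, 0.0, -0.118]
(np.float64(0.5564508712807618), np.float64(0.2144332655408826), 0.067, np.float64(0.6876597252857661))
[-0.052, 0.0, 0.0] [0.0, 0.0, 0.0]
[-0.08, -0.005, -0.0] [0.0, 0.0, -0.032]
[-0.109, -0.008, -0.0] [0.0, 0.0, -0.064]
[-0.138, -0.008, -0.0] [0.0, 0.0, -0.095]
[-0.166, -0.004, -0.0] [0.0, 0.0, -0.127]
[-0.195, 0.002, 0.0] [0.0, 0.0, -0.159]
[-0.222, 0.011, 0.0] [0.0, 0.0, -0.191]
[-0.235, 0.016, 0.0] [0.0, 0.0, -0.207]
[-0.248, 0.022, 0.0] [0.0, 0.0, -0.223]
[-0.261, 0.029, 0.0] [0.0, 0.0, -0.239]
[-0.273, 0.036, 0.0] [0.0, 0.0, -0.255]
```

Request:
step_arm(steps=[[[0, 0, -0.2], [0, 0, 0], 1], [[0, 0, -0.37], [0, 0, 0], 1], [[0.2, -0.1, -0.37], [0, 0, -0.04], 1], [[0.38, -0.18, -0.37], [0, 0, -0.08], 1], [[0.56, -0.28, -0.37], [0, 0, -0.118], 1], [[0.622, -0.303, -0.37], [0, 0, -0.118], 1], [[0.622, -0.303, -0.25], [0, 0, -0.118], 1], [[0.622, -0.303, -0.1], [0, 0, -0.118], 1], [[0.622, -0.303, 0.0], [0, 0, -0.118], 1], [[0.622, -0.303, 0.058], [0, 0, -0.118], 1], [[0.622, -0.303, 0.058], [0, 0, -0.118], 1]])

```text
time_s: 8.7
eef_pos: [0.5558, 0.214, 0.0652]
ee_rot: [-3.141, 0.004, 0.688]
ft_force: [0.2, -0.7, 0.5]
opening: 0.003
finger_force: 0.0
```

Run:
```python
from h import *
cmd([fin(0,.017,.067)])
for p in posts(): print(p)
S=cloud(manip.read_camera("scene"));o=manip.observe()["eef_pos"]
m=(np.hypot(S[...,0]-o[0],S[...,1]-o[1])<.022)&(S[...,2]>.075)&(S[...,2]<.13);p=S[m]-o;print(m.sum(),p.min(0),np.percentile(p,[2,50,98],axis=0))
m=(np.hypot(S[...,0]-.461,S[...,1]-.103)<.03)&(S[...,2]>.1);print("nose up",m.sum(),S[m].max(0))
```

```text
at [0.5558 0.214  0.0652] [-3.141  0.004  0.688] [ 0.2 -0.7  0.5] 8.7
[-0.049, 0.0, -0.007] [-0.0, 0.001, 0.0]
('top', [0.042, -0.051, 0.105], -50.7, 56)
('top', [0.051, 0.041, 0.105], 38.6, 56)
('top', [-0.05, -0.043, 0.107], -139.8, 49)
('top', [-0.041, 0.049, 0.106], 129.8, 55)
('scene', [0.041, -0.048, 0.1], -49.6, 58)
('scene', [-0.052, -0.039, 0.101], -142.6, 67)
('scene', [-0.043, 0.054, 0.101], 128.5, 67)
210 [-0.01665815 -0.01142464  0.02184263] [[-0.01531714 -0.00955322  0.02391527]
 [-0.00927692  0.00821844  0.0437976 ]
 [ 0.00256026  0.01538051  0.05973202]]
nose up 172 [0.48820523 0.11663834 0.1282343 ]
```

Everything is in place. Now I push to about 0.6 rad nominal.

Request:
step_arm(steps=[[[-0.03, 0, 0], [0, 0, 0], 1], [[-0.052, 0, 0], [0, 0, 0], 1], [[-0.066, -0.003, 0], [0, 0, -0.016], 1], [[-0.08, -0.005, 0], [0, 0, -0.032], 1], [[-0.095, -0.007, 0], [0, 0, -0.048], 1], [[-0.109, -0.008, 0], [0, 0, -0.064], 1], [[-0.124, -0.008, 0], [0, 0, -0.08], 1], [[-0.138, -0.008, 0], [0, 0, -0.095], 1], [[-0.152, -0.006, 0], [0, 0, -0.111], 1], [[-0.166, -0.004, 0], [0, 0, -0.127], 1], [[-0.166, -0.004, 0], [0, 0, -0.127], 1]])

```text
time_s: 9.95
eef_pos: [0.5243, 0.1886, 0.068]
ee_rot: [3.141, -0.001, 1.088]
ft_force: [0.5, 0.5, 0.1]
opening: -0.0
finger_force: 0.0
```

Run:
```python
from h import *
for p in posts(): print(p)
r=fin(.4,.017,.067)
cmd([fin(w,.017,.067) for w in(.5,.6,.65,.7,.75,.8)],r)
```

```text
('top', [0.059, -0.031, 0.105], -27.4, 54)
('top', [-0.029, -0.059, 0.107], -116.2, 47)
('top', [-0.059, 0.027, 0.105], 155.4, 39)
('scene', [-0.03, -0.055, 0.101], -118.8, 58)
('scene', [0.029, 0.061, 0.101], 65.0, 65)
('scene', [-0.062, 0.033, 0.102], 152.0, 53)
[-0.028, -0.005, -0.0] [-0.0, 0.0, -0.032]
[-0.057, -0.008, -0.0] [-0.0, 0.0, -0.064]
[-0.071, -0.008, -0.0] [0.0, 0.0, -0.08]
[-0.086, -0.008, -0.0] [-0.0, 0.0, -0.095]
[-0.1, -0.006, -0.0] [-0.0, 0.0, -0.111]
[-0.114, -0.004, -0.0] [-0.0, 0.0, -0.127]
```

Request:
step_arm(steps=[[[-0.014, -0.003, 0], [0, 0, -0.016], 1], [[-0.028, -0.005, 0], [0, 0, -0.032], 1], [[-0.043, -0.007, 0], [0, 0, -0.048], 1], [[-0.057, -0.008, 0], [0, 0, -0.064], 1], [[-0.071, -0.008, 0], [0, 0, -0.08], 1], [[-0.086, -0.008, 0], [0, 0, -0.095], 1], [[-0.1, -0.006, 0], [0, 0, -0.111], 1], [[-0.11, -0.004, 0], [0, 0, -0.122], 1], [[-0.11, -0.004, 0], [0, 0, -0.122], 1], [[-0.06, -0.004, 0], [0, 0, -0.122], 1], [[-0.06, -0.004, 0], [0, 0, -0.122], 1]])

```text
time_s: 11.15
eef_pos: [0.5172, 0.1782, 0.0672]
ee_rot: [3.141, -0.001, 1.471]
ft_force: [0.8, 0.0, 0.1]
opening: 0.004
finger_force: 0.0
```

Run:
```python
from h import *
for p in posts(): print(p)
cmd([])
t=manip.read_camera("top");print([(d["centre"],d["p"]) for d in manip.boxes_of(t,"work_piece")][:2])
```

```text
('top', [0.066, -0.007, 0.105], -6.5, 57)
('top', [-0.006, -0.066, 0.106], -95.4, 52)
('top', [-0.065, 0.006, 0.107], 175.1, 51)
('scene', [0.065, -0.004, 0.101], -3.6, 61)
('scene', [0.006, 0.068, 0.1], 85.1, 69)
('scene', [-0.066, 0.01, 0.101], 171.8, 69)
('scene', [-0.056, 0.046, 0.104], 140.5, 27)
at [0.5164 0.1767 0.0669] [-3.141  0.     1.471] [-0.2  0.3  0.2] 11.25
[([0.7953, 0.1182, -0.0014], 0.94), ([0.5805, 0.1432, 0.0597], 0.81)]
```

Run:
```python
from h import *
cmd([(.5164,.1767,.18,1.471),pin(-.030,.18),pin(-.030,.079)])
```

```text
at [0.5162 0.176  0.0669] [-3.141  0.     1.471] [ 0.2 -0.2 -0.4] 11.35
[0.003, 0.0, -0.452] [-0.0, 0.0, -0.0]
[-0.361, -0.3, -0.452] [-0.0, 0.0, 0.368]
[-0.361, -0.3, -0.048] [-0.0, 0.0, 0.368]
```

Request:
step_arm(steps=[[[0, 0, -0.2], [0, 0, 0], 1], [[0, 0, -0.4], [0, 0, 0], 1], [[0, 0, -0.45], [0, 0, 0.04], 1], [[-0.1, -0.1, -0.45], [0, 0, 0.1], 1], [[-0.2, -0.2, -0.45], [0, 0, 0.2], 1], [[-0.3, -0.25, -0.45], [0, 0, 0.3], 1], [[-0.361, -0.3, -0.45], [0, 0, 0.368], 1], [[-0.361, -0.3, -0.45], [0, 0, 0.368], 1], [[-0.361, -0.3, -0.45], [0, 0, 0.368], 1], [[-0.361, -0.3, -0.45], [0, 0, 0.368], 1], [[-0.361, -0.3, -0.45], [0, 0, 0.368], 1]])

```text
time_s: 12.45
eef_pos: [0.4325, 0.0936, 0.1796]
ee_rot: [-3.141, 0.0, 0.312]
ft_force: [-0.2, 0.4, -0.4]
opening: 0.001
finger_force: 0.0
```

Run:
```python
from h import *
for p in posts(): print(p)
cmd([pin(-.030,.18),pin(-.030,.079)])
```

```text
('top', [0.066, -0.007, 0.105], -6.4, 56)
('top', [0.007, 0.064, 0.106], 83.8, 58)
('scene', [0.065, -0.004, 0.101], -3.8, 59)
('scene', [-0.007, -0.062, 0.101], -96.8, 55)
('scene', [0.006, 0.068, 0.101], 85.2, 64)
('scene', [-0.066, 0.01, 0.101], 171.7, 69)
at [0.4326 0.0937 0.1796] [-3.142  0.     0.318] [-0.  -0.3  0.6] 12.55
[-0.0, 0.0, -0.002] [-0.0, 0.0, 0.001]
[-0.0, 0.0, 0.402] [-0.0, 0.0, 0.001]
```

Request:
step_arm(steps=[[[0, 0, 0.15], [0, 0, 0], 1], [[0, 0, 0.3], [0, 0, 0], 1], [[0, 0, 0.37], [0, 0, 0], 1], [[0, 0, 0.4], [0, 0, 0], 1], [[0, 0, 0.4], [0, 0, 0], 1]])

```text
time_s: 13.05
eef_pos: [0.4323, 0.0935, 0.079]
ee_rot: [3.141, 0.002, 0.316]
ft_force: [0.3, -1.0, -0.4]
opening: -0.001
finger_force: 0.0
```

Request:
step_arm(steps=[[[0.03, 0, 0], [0, 0, 0], 1], [[0.05, 0, 0], [0, 0, 0], 1], [[0.07, 0, 0], [0, 0, 0], 1], [[0.09, 0, 0], [0, 0, 0], 1], [[0.11, 0, 0], [0, 0, 0], 1], [[0.13, 0, 0], [0, 0, 0], 1], [[0.15, 0, 0], [0, 0, 0], 1], [[0.17, 0, 0], [0, 0, 0], 1], [[0.19, 0, 0], [0, 0, 0], 1], [[0.21, 0, 0], [0, 0, 0], 1], [[0.22, 0, 0], [0, 0, 0], 1], [[0.22, 0, 0], [0, 0, 0], 1]])

```text
time_s: 14.25
eef_pos: [0.4854, 0.1109, 0.0796]
ee_rot: [3.141, -0.0, 0.315]
ft_force: [0.4, 0.7, -0.9]
opening: 0.001
finger_force: 0.0
```

Request:
step_arm(steps=[[[0, 0, 0], [0, 0, 0], 1], [[0, 0, -0.1], [0, 0, 0], 1], [[0, 0, -0.3], [0, 0, 0], 1], [[0, 0, -0.5], [0, 0, 0], 1], [[0, -0.2, -0.5], [0, 0, 0], 1], [[0, -0.4, -0.5], [0, 0, 0], 1], [[0, -0.6, -0.5], [0, 0, 0], 1], [[0, -0.6, -0.5], [0, 0, 0], 1]])

```text
time_s: 15.05
eef_pos: [0.4352, 0.2606, 0.2044]
ee_rot: [-3.139, 0.0, 0.325]
ft_force: [-0.1, -0.2, 0.0]
opening: 0.004
finger_force: 0.0
```

Run:
```python
from h import *
for p in posts(): print(p)
cmd([])
for n in("scene","top"):
    S=cloud(manip.read_camera(n));q=S[...,:2]-PIV;a=q@BX;b=q@np.array([-BX[1],BX[0]])
    for lo in np.arange(-.06,.06,.01):
        m=(a>lo)&(a<lo+.01)&(abs(b)<.007)&(S[...,2]>.06)&(S[...,2]<.15)
        if m.sum():print(n,round(lo,2),m.sum(),np.percentile(S[m][:,2],[5,50,98]).round(3))
```

```text
('top', [0.066, -0.007, 0.105], -6.4, 56)
('top', [-0.006, -0.066, 0.107], -95.4, 51)
('top', [0.007, 0.064, 0.106], 83.7, 56)
('top', [-0.065, 0.006, 0.107], 175.1, 52)
('scene', [0.065, -0.004, 0.101], -3.7, 60)
('scene', [-0.008, -0.062, 0.101], -97.1, 58)
('scene', [0.006, 0.068, 0.1], 84.9, 67)
('scene', [-0.067, 0.01, 0.101], 171.8, 66)
at [0.4378 0.2543 0.2044] [3.141e+00 1.000e-03 3.180e-01] [ 0.3 -0.1  0.9] 15.15
scene -0.02 1 [0.084 0.084 0.084]
scene -0.01 99 [0.083 0.105 0.133]
scene 0.0 7 [0.101 0.132 0.132]
scene 0.01 17 [0.084 0.085 0.087]
scene 0.02 22 [0.083 0.085 0.086]
scene 0.03 52 [0.061 0.073 0.088]
scene 0.04 37 [0.062 0.077 0.087]
scene 0.05 2 [0.06 0.06 0.06]
top -0.01 74 [0.083 0.091 0.134]
top 0.0 32 [0.086 0.132 0.135]
top 0.01 54 [0.085 0.086 0.089]
top 0.02 47 [0.084 0.087 0.09 ]
top 0.03 52 [0.084 0.087 0.089]
top 0.04 28 [0.083 0.086 0.09 ]
top 0.05 23 [0.06  0.061 0.063]
```

The nose arm's upper face lies level at 0.086 m and the tab is upright at 0.133 m. The disc has turned back about 45°, and the robot touches nothing.

```bash
python3 -c "
from workcell import manip
print(manip.sign_off())"
```

```text
the job is handed in; nothing more can be done
None
```

The job is handed in: I tipped the pawl up, turned the turntable back one notch (about 45°, wheel near 0.76 rad), and pushed the pawl over so it lies level in the notch; this is from depth measurements, and hand-in returned no verdict.

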